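# Light up the bore of a clamped pipe nipple with the bench torch

## Task

I want to look through the brass pipe nipple in the vise for burrs, so give me light from behind: click the torch's tail switch while the torch is still parked in its cradle, draw the torch out of the cradle, turn it level and hold it still in line with the nipple's bore, its lens facing one open end from a few centimetres away. Touch neither vise nor nipple with the torch, and leave the other things on the table where they are. The job finishes with you holding the torch there: do not put it down or let go.

Things in the scene. Friction and masses are not known exactly. Their poses are not given: they have to be found in the camera images.
- torch: loose torch, 191 mm, 0.22 kg, parked with slack, tail up, beam about 51 degrees below level: round metal head 34 mm across, 62 mm long; dark square body 24 x 24 mm (grip); round tail cap 25 mm, black rubber switch at its end. Origin on its axis mid grip: body reaches 56 mm ahead, 52 mm behind; lens 118 mm ahead, switch end 73.5 mm behind. x = beam, y = across (level when parked), z = upper side
- lens (a point): centre of the torch's lens face, axes as torch
- switch_cap (a point): centre of the end face (12 mm across) of the rubber tail switch, on the torch's axis; pushed along the torch's +x
- tail_switch (a joint): travel of the tail switch: 0 out, 0.004 m fully in; springy, starts to move at about 2 N, fully in at about 5 N; it counts as clicked from 0.003 m; springs back by itself
- cradle: black bench cradle screwed to the table (fixed): base 150 x 86 x 12 mm and a round socket, bore 38 mm, rim 52 mm across, 58 mm deep from seat to rim, its axis rising at 55 degrees toward the cradle's -x. Origin on the table below the seat; x = level heading of the parked beam, z up. The torch comes free when drawn about 60 mm along the socket's axis
- seat (a point): centre of the socket's bottom, where the parked lens rests, 42 mm above the table
- vise: small grey bench vise bolted to the table (fixed), base 130 x 80 mm, a screw with a cross bar out to 115 mm on its -x side, jaws 56 mm wide along y, 122 mm high. Origin on the table below the middle of the clamped nipple. y = along the nipple's bore, which is level; z up
- bore (a point): middle of the brass pipe nipple's bore, 118 mm above the table, axes as vise. The nipple is a straight open tube, 64 mm long along y (open ends 32 mm from here, 4 mm out of the jaws), 26 mm outside, 19 mm bore, with a hexagon between the jaws
- mug: dark green stoneware mug, 94 mm high, standing; origin under its centre; bystander
- safety_glasses: dark safety glasses, 134 x 146 x 44 mm, standing on the table; bystander
- vial: small green bottle with black cap, 27 mm wide, 75 mm high, standing; bystander
Not all that is in view belongs to the job. Several things have the shape of the vise; the one meant has the colours described above.

How it is judged:
By the outcome, as a careful person would: the job done as asked, in the order asked, and still so for the second after the job is handed in, while the arm keeps its last pose, push and grip.
It also fails if it takes over 51 s, if anything falls off the work surface, if the arm or the gripper's body presses on something with over 40 N, if the wrist force passes 120 N, or if a joint passes its speed limit or range.

## Robot

A 6-joint arm with a two-finger parallel gripper is mounted at the origin on the work surface; the furniture and walls round the work are solid. World frame = base frame: x ahead of the robot, y to its left, z up, the work surface at z = 0. Lengths are in m, angles in rad, forces in N, time in s.
With the tool pointing down it reaches from about 0.275 to 0.85 m from the base axis. Payload 5.2 kg.
Tool frame: the origin (TCP) lies at the very end of the fingers, on their centre line; the grasp point (between the pads) lies 19 mm behind it; z points along the fingers, y is the line along which they close (so a half turn about z gives the same grasp; the last joint's range is limited). The gripper opens to 85 mm and grips with 20 to 120 N. Pads are 22 mm wide; open, the fingers measure 114 mm over their backs; the gripper's body (76 mm by 85 mm) begins 54 mm behind the grasp point. The pads swing forward as they close: fully open they stand 13 mm farther back than shut.
Start: joints at [1.094, 0.259, 1.535, -0, 1.348, -0.203], TCP at [0.149, 0.53, 0.194] pointing down, gripper open.
Joint ranges: [-3.14, 3.14], [-0.91, 2.08], [0.19, 2.58], [-1.22, 4.36], [0.22, 2.71], [-3.12, 3.12]. Speed limits (rad/s): [2.57, 2.57, 3.14, 3.14, 3.14, 3.14].

## Interface

Orientations are given as a rotation vector (axis times angle).
In Python, from workcell import arm gives the robot as it stands. The module is installed in compiled form; this text tells all that it offers.
- The arm moves only by the tool play_rows, never from a script. Its argument "commands" is a list that holds one entry, the list of rows, each a list of 7 numbers: the finger opening in cm, from 0 to 8.54, then the shift along the world's x, y, z in shares of 75 cm (1.0 is 75 cm), then the turn, a rotation vector about the world's x, y, z in shares of pi/2 rad (1.0 is pi/2 rad). In form: [[[gripper, dx, dy, dz, wx, wy, wz], ...]]. A call has 1 to 8 rows; each row is the pose to reach, as a shift and turn from the pose commanded when the call began; what a row does not reach only later rows make up. A row lasts 1/10 s, in which the tool goes at most 50 mm and 8.59 degrees, less where a joint would pass 70% of its speed; a pose out of reach is approached as far as the arm can. Shift and turn numbers lie between -1 and 1, and a call with a number outside is refused. A call with a gripper value outside its range is refused whole. The fingers move at their own pace and stop on an object; "squeeze" is the grip in N (left out, the last holds). Time passes only in rows, so rows that repeat a pose let the fingers close. It gives the time, the measured TCP pose, the force, the opening and the grip force at its end, in the units of the state.
- arm.read_state(): the state, without advancing time (a new reading comes with each control period).
- arm.camera(name): name is "scene" or "top" or "wrist"; returns a dict with "pixels" (384x512x3 uint8, blue, green, red), "range_z" (384x512 float32, m along the optical axis (not along the pixel's ray), 0 where there is no reading), "K" (3x3 intrinsics, pixels), "R" (3x3) and "t" (3): a world point X has camera coordinates R X + t; the wrist camera has in their place "tool_from_camera" (4x4, takes a point from camera to tool coordinates, whose origin is the TCP and whose axes are the flange's). Camera axes: x right, y down, z forward; pixel columns grow to the right and rows downward; lengths in m; the calibration is good to about 2 mm. A picture is of the moment at which its call begins: read the wrist's pose just before it.
- arm.job_done(): hands the job in; it is judged then, once.
The state is a dict: "t": time; "q": joint angles; "dq": joint speeds; "tau": joint torques, N m; "eef_pos": TCP position; "orientation": TCP orientation; "ft_force": force on the tool from outside, world axes, zero at the start; "wrist_torque": the same for the moment, N m; "grip_width": opening from 0.0 (shut) to 1.0 (fully open); "gripper_force": force on a finger pad.
Only numpy, scipy, OpenCV 4.12 (cv2) and the standard library are available. Lean on these libraries where they do the work, as an engineer would, in place of code of your own. Each camera call takes 0.05 s, during which the arm holds its last target. There are 200 camera calls.

## Working session

There is one attempt and no reset: what is moved stays moved. The work goes in short steps, Python scripts to look and compute and a tool call to move; the robot and the scene stay as the last step left them, time stands still between calls to the robot, and variables do not carry over. Pictures are saved under pics/ and viewed, at most 10 in all, crops included, and the job is handed in when it is done.

Besides the shell and the picture viewer there is one more tool, called as name(argument=value, ...), one argument or row to a line, values as JSON. play_rows: Moves the arm, as the interface text tells. Its arguments: {"type":"object","properties":{"commands":{"type":"array","items":{"type":"array","items":{"type":"array","items":{"type":"number"}}}},"squeeze":{"type":"number"}},"required":["commands"]}

```bash
mkdir -p pics
cat > h.py <<'E'
import numpy as np, cv2, pickle
from workcell import arm
from scipy.spatial.transform import Rotation as Rn
def snap(n, tag):
    s=arm.read_state(); c=arm.camera(n); c=dict(c); c['state']=s
    pickle.dump(c,open(f'{tag}.pkl','wb')); cv2.imwrite(f'pics/{tag}.png',c['pixels']); return c
def world(c):
    "HxWx3 world points from depth"
    z=c['range_z']; v,u=np.mgrid[:z.shape[0],:z.shape[1]]; K=c['K']
    P=np.stack([(u-K[0,2])/K[0,0]*z,(v-K[1,2])/K[1,1]*z,z],-1)
    if 'R' in c: return (P-c['t'])@c['R']
    T=c['tool_from_camera']; s=c['state']; P=P@T[:3,:3].T+T[:3,3]
    return P@Rn.from_rotvec(s['orientation']).as_matrix().T+s['eef_pos']
def load(t): return pickle.load(open(f'{t}.pkl','rb'))
E
python3 - <<'E'
from h import *
for n in('scene','top'):
    c=snap(n,n+'0'); print(n,c['K'][0,0],-c['R'].T@c['t'],c['R'][2])
print(arm.read_state())
a,b=[cv2.imread(f'pics/{n}0.png') for n in('scene','top')]
E
```

```text
scene 494.2620488380213 [-0.09143736  1.22877625  0.92462059] [ 0.37725432 -0.78940994 -0.48426349]
top 408.21061648797513 [ 0.29824543 -0.03833861  1.43349461] [ 0.17648567  0.01330518 -0.98421328]
{'t': 0.1, 'q': array([ 1.09420870e+00,  2.59250517e-01,  1.53598196e+00,  2.39218531e-05,
        1.34799923e+00, -2.02828787e-01]), 'dq': array([-0.00218766, -0.00197583, -0.00167339,  0.00117899,  0.0002216 ,
       -0.00049686]), 'tau': array([ 2.79959080e-03, -4.46964741e+01, -2.91249472e+01, -6.49625395e-05,
        6.28967842e-03, -5.54818570e-06]), 'eef_pos': array([0.14842698, 0.5290384 , 0.19366509]), 'orientation': array([-4.28608426e-01, -3.11164328e+00,  2.41485139e-03]), 'ft_force': array([ 0.22796405,  0.58500945, -0.01955119]), 'wrist_torque': array([0.03086486, 0.00196781, 0.02058092]), 'gripper_force': 0.0, 'grip_width': 0.9986934587699414}
```

View pics/scene0.png

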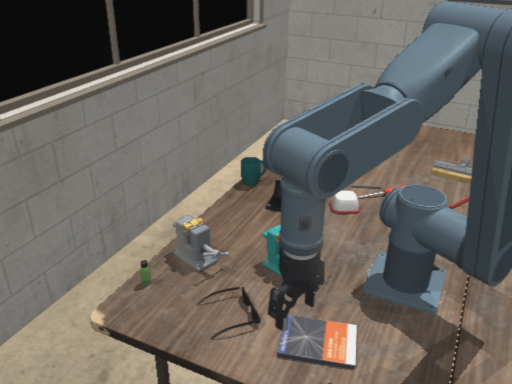

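View pics/top0.png

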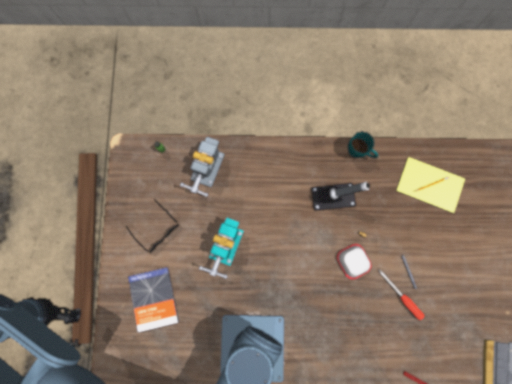

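The target is the grey vise with the brass nipple (scene 195,240; top 206,160). The lookalike is the teal vise (scene 272,250; top 227,240). The torch stands in the black cradle (top 340,192), with its tail to the right. Other elongated things are the screwdrivers (top 403,297 and 410,270) and the pencil (430,185). I'll check the choice in one close crop and measure from the depth.

Run:
```python
from h import *
c=load('top0'); im=c['pixels']; W=world(c)
a=cv2.resize(im[125:220,160:240],None,fx=5,fy=5,interpolation=cv2.INTER_CUBIC)
b=cv2.resize(im[165:225,300:380],None,fx=5,fy=5,interpolation=cv2.INTER_CUBIC)
b=cv2.copyMakeBorder(b,0,a.shape[0]-b.shape[0],0,0,cv2.BORDER_CONSTANT)
cv2.imwrite('pics/crop0.png',np.hstack([a,b]))
print(-c['R'].T@c['t'])
for (u,v) in [(206,160),(227,240),(325,197),(350,190),(365,186),(361,145),(160,147)]: print(u,v,W[v,u].round(3))
hsv=cv2.cvtColor(im,cv2.COLOR_BGR2HSV)
# brass of grey vise
m=np.zeros(im.shape[:2],bool); m[130:195,180:235]=True
br=m&(hsv[...,0]>12)&(hsv[...,0]<32)&(hsv[...,1]>130)&(W[...,2]>.08)
P=W[br]; print('brass top',len(P),P.mean(0),P.min(0),P.max(0))
q=P-P.mean(0); print(np.linalg.svd(q,full_matrices=False)[2][0])
m=np.zeros_like(br); m[170:215,300:380]=True
for lo,hi in((.008,.02),(.02,.06),(.06,.1),(.1,.15),(.15,.2),(.2,.3)):
    P=W[m&(W[...,2]>lo)&(W[...,2]<hi)]; 
    if len(P):print(lo,len(P),P.mean(0).round(3),P.min(0).round(3),P.max(0).round(3))
c=load('scene0'); hsv=cv2.cvtColor(c['pixels'],cv2.COLOR_BGR2HSV); W=world(c)
m[:]=False; m[205:275,165:235]=True
br=m&(hsv[...,0]>12)&(hsv[...,0]<32)&(hsv[...,1]>130)&(W[...,2]>.08)
P=W[br]; print('brass scene',len(P),P.mean(0),P.min(0),P.max(0))
```

```text
[ 0.29824543 -0.03833861  1.43349461]
206 160 [0.607 0.162 0.13 ]
227 240 [0.347 0.084 0.131]
325 197 [ 0.498 -0.235  0.072]
350 190 [ 0.511 -0.304  0.15 ]
365 186 [ 0.518 -0.342  0.188]
361 145 [ 0.695 -0.373  0.021]
160 147 [0.668 0.335 0.057]
brass top 113 [0.61588889 0.17243112 0.1305162 ] [0.60050821 0.14161895 0.12214825] [0.63464805 0.20191594 0.13814785]
[-0.32397151 -0.94605916 -0.0038107 ]
0.008 490 [ 0.503 -0.272  0.012] [ 0.461 -0.415  0.008] [ 0.603 -0.167  0.019]
0.02 62 [ 0.496 -0.244  0.05 ] [ 0.482 -0.3    0.021] [ 0.527 -0.212  0.06 ]
0.06 221 [ 0.505 -0.25   0.082] [ 0.484 -0.291  0.06 ] [ 0.534 -0.22   0.1  ]
0.1 134 [ 0.51  -0.283  0.123] [ 0.494 -0.315  0.1  ] [ 0.526 -0.244  0.15 ]
0.15 155 [ 0.515 -0.329  0.174] [ 0.503 -0.358  0.15 ] [ 0.531 -0.301  0.197]
0.2 1 [ 0.522 -0.346  0.2  ] [ 0.522 -0.346  0.2  ] [ 0.522 -0.346  0.2  ]
brass scene 37 [0.61003024 0.16981598 0.12782948] [0.59929408 0.14292236 0.12378175] [0.62583899 0.20192148 0.13406379]
```

View pics/crop0.png

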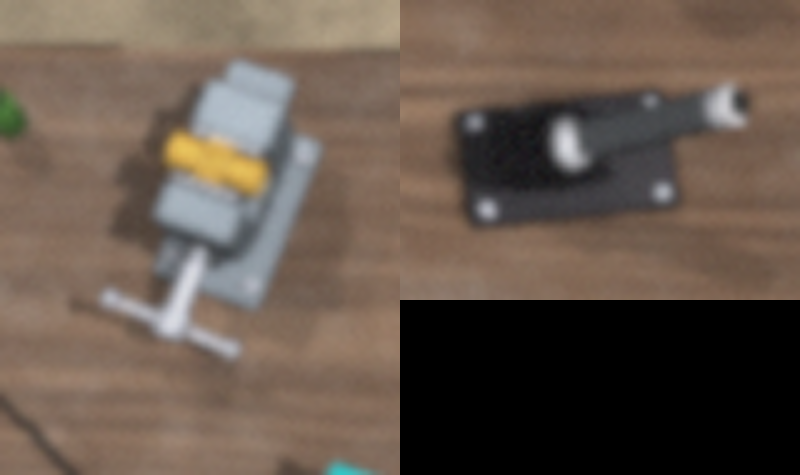

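The crop shows the grey vise with the brass nipple across its jaws (about top 204,158). On the right, the torch's silver tail and black switch are up at about (365,186). The choice is confirmed. Next I'll work out the torch axis and the target orientations.

```bash
cat >> h.py <<'E'
def frame(h,pitch):
    "torch axes (columns x,y,z) for level heading h, beam pitch below level (deg)"
    p=np.deg2rad(pitch); h=np.r_[np.array(h)[:2],0]; h/=np.linalg.norm(h); z=np.array([0,0,1.])
    x=h*np.cos(p)-z*np.sin(p); zz=h*np.sin(p)+z*np.cos(p); return np.c_[x,np.cross(zz,x),zz]
def press_R(F,s): # tool z = beam, tool y = s*torch y
    return np.c_[np.cross(s*F[:,1],F[:,0]),s*F[:,1],F[:,0]]
def grasp_R(F,s): # tool z = -torch z
    return np.c_[np.cross(s*F[:,1],-F[:,2]),s*F[:,1],-F[:,2]]
def delta(R,p):
    s=arm.read_state(); R0=Rn.from_rotvec(s['orientation']).as_matrix()
    print('delta cm',((np.array(p)-s['eef_pos'])*100).round(2),'rot',Rn.from_matrix(R@R0.T).as_rotvec().round(4),'tcp',s['eef_pos'].round(4),'t',s['t'])
E
python3 - <<'E'
from h import *
c=load('top0'); W=world(c); im=c['pixels']
m=np.zeros(im.shape[:2],bool); m[170:215,300:380]=True
P=W[m&(W[...,2]>.105)&(W[...,2]<.2)]
l=cv2.fitLine(P.astype(np.float32),cv2.DIST_HUBER,0,.001,.001).ravel(); print(l, 'pitch',np.rad2deg(np.arcsin(l[2]/1)))
# cradle base edges: rectangle fit heading
g=im.max(2); dark=m&(g<75)&(W[...,2]<.02)&(W[...,2]>.004)
Q=W[dark][:,:2].astype(np.float32); print(len(Q),cv2.minAreaRect(Q*1000))
Tc=None
h=l[:3]*(1 if l[1]>0 else -1); F=frame(h,51); print('F',F.round(3).tolist())
R0=Rn.from_rotvec(arm.read_state()['orientation']).as_matrix(); print('R0',R0.round(2).tolist())
tail=np.array([.522,-.350,.195])
for s in(1,-1): delta(press_R(F,s),tail-.15*F[:,0])
w=snap('wrist','w0'); print(w['tool_from_camera'].round(3).tolist(),w['K'].round(1).tolist())
E
```

```text
[ 0.07827083 -0.6577221   0.7491831   0.5132974  -0.31237087  0.15505494] pitch 48.519665
415 ((510.2727966308594, -270.392333984375), (83.59380340576172, 147.26739501953125), 5.169072151184082)
F [[-0.074, -0.993, -0.092], [0.625, -0.118, 0.772], [-0.777, -0.0, 0.629]]
R0 [[-0.96, 0.27, -0.0], [0.27, 0.96, -0.0], [0.0, -0.0, -1.0]]
delta cm [ 38.47 -97.28  11.79] rot [ 0.5211 -0.6063  1.8761] tcp [0.1484 0.529  0.1937] t 0.1
delta cm [ 38.47 -97.28  11.79] rot [ 0.5482  0.4669 -1.1312] tcp [0.1484 0.529  0.1937] t 0.1
[[-0.001, -0.955, -0.295, 0.075], [1.0, -0.0, -0.002, -0.0], [0.001, -0.295, 0.955, -0.179], [0.0, 0.0, 0.0, 1.0]] [[338.7, 0.0, 257.9], [0.0, 338.7, 189.8], [0.0, 0.0, 1.0]]
```

Careful with the scale: shifts go in shares of 75 cm and turns go in shares of pi/2 rad. That gives: -36 cm / 75 = -0.48, -31 cm / 75 = -0.4133, -0.35 rad / 1.5708 = -0.2228.

play_rows(
  commands=[
    [[0,0.0133,-0.0267,0.0667,0,0,0],[0,0.04,-0.08,0.12,0,0,-0.0637],[0,0.0933,-0.1467,0.16,0,0,-0.1273],[0,0.1333,-0.2133,0.1867,0,0,-0.2228],[0,0.1867,-0.28,0.1867,0,0,-0.3183],[0,0.24,-0.3467,0.1867,0,0,-0.382],[0,0.2933,-0.4133,0.1867,0,0,-0.4456],[0,0.3333,-0.48,0.1867,0,0,-0.5093]],
  ],
  squeeze=40,
)

```text
t: 0.95
eef_pos: [0.3459, 0.2438, 0.3324]
orientation: [1.612, 2.696, 0.001]
ft_force: [1.5, 0.7, 0.3]
grip_width: 0.006
gripper_force: 0.0
```

Run:
```python
from h import *
F=frame([-.1,.99],51); tail=np.array([.522,-.350,.195])
delta(press_R(F,-1),tail-.12*F[:,0]); print(arm.read_state()['q'].round(2))
```

```text
delta cm [ 18.37 -66.9   -4.42] rot [ 0.6548  0.2012 -0.377 ] tcp [0.3459 0.2438 0.3324] t 0.95
[ 0.35 -0.04  1.54  0.    1.64 -0.14]
```

In the tool's units: -40 cm / 75 = -0.5333, -36 cm / 75 = -0.48, 0.4 rad / 1.5708 = 0.2546.

play_rows(
  commands=[
    [[0,0.04,-0.08,0,0,0,0],[0,0.0667,-0.1467,0,0,0,0],[0,0.0933,-0.2133,0,0.0318,0,0],[0,0.12,-0.28,0,0.0637,0,0],[0,0.1333,-0.3467,0,0.0955,0,-0.0637],[0,0.1467,-0.4133,0,0.1273,0.0637,-0.1273],[0,0.1467,-0.48,0,0.191,0.0637,-0.1273],[0,0.16,-0.5333,0,0.2546,0.0637,-0.191]],
  ],
)

```text
t: 1.75
eef_pos: [0.4619, -0.136, 0.3322]
orientation: [-1.794, -2.177, -0.423]
ft_force: [1.4, 0.9, -0.7]
grip_width: 0.002
gripper_force: 0.0
```

In the tool's units: -10 cm / 75 = -0.1333, -5 cm / 75 = -0.0667, 0.25 rad / 1.5708 = 0.1592.

play_rows(
  commands=[
    [[0,0,-0.0667,0,0.0637,0.0318,0],[0,0,-0.1333,0,0.1273,0.0637,0],[0,0,-0.1333,0,0.1592,0.0637,0],[0,0,-0.1333,0,0.1592,0.0637,0]],
  ],
)

```text
t: 2.15
eef_pos: [0.4611, -0.2368, 0.3275]
orientation: [-1.644, -1.95, -0.563]
ft_force: [-0.9, 0.6, 0.5]
grip_width: -0.001
gripper_force: 0.0
```

Run:
```python
from h import *
F=frame([-.1,.99],51); tail=np.array([.522,-.350,.195])
delta(press_R(F,-1),tail-.12*F[:,0]); print(arm.read_state()['q'].round(2))
```

```text
delta cm [  6.85 -18.83  -3.92] rot [ 0.0013 -0.0179 -0.0759] tcp [ 0.4611 -0.2368  0.3275] t 2.15
[-0.91  0.52  1.04  0.35  2.18 -0.97]
```

In the tool's units: -19 cm / 75 = -0.2533, -15 cm / 75 = -0.2, -0.07 rad / 1.5708 = -0.0446.

play_rows(
  commands=[
    [[0,0.0267,-0.0667,0,0,0,0],[0,0.0533,-0.1333,-0.0133,0,0,0],[0,0.08,-0.2,-0.0267,0,0,-0.0255],[0,0.0933,-0.2533,-0.0533,0,0,-0.0446],[0,0.0933,-0.2533,-0.0533,0,0,-0.0446],[0,0.0933,-0.2533,-0.0533,0,0,-0.0446]],
  ],
)

```text
t: 2.75
eef_pos: [0.5321, -0.4239, 0.2908]
orientation: [-1.717, -1.91, -0.586]
ft_force: [0.1, 0.6, 0.4]
grip_width: -0.0
gripper_force: 0.0
```

Run:
```python
from h import *
F=frame([-.1,.99],51); tail=np.array([.522,-.350,.195])
delta(press_R(F,-1),tail-.12*F[:,0]); print(arm.read_state()['q'].round(2))
w=snap('wrist','w1')
```

```text
delta cm [-0.25 -0.12 -0.25] rot [ 0.0083 -0.0133 -0.0109] tcp [ 0.5321 -0.4239  0.2908] t 2.75
[-1.    0.97  0.29  0.44  2.46 -0.84]
```

View pics/w1.png

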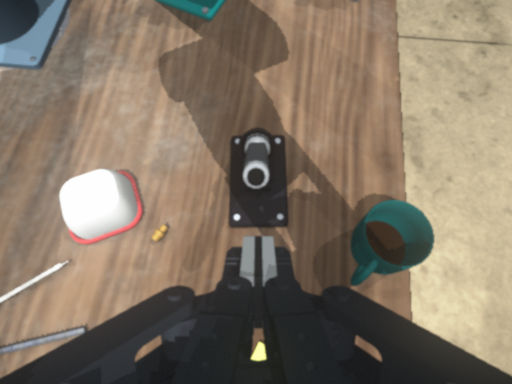

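The wrist view shows the silver tail cap with the black switch at about (257,177), the cradle around it, and the fingers below. I'll locate the switch from this view's depth and check it with a ray from the top view.

```bash
cat >> h.py <<'E'
def ray(c,u,v):
    d=np.linalg.inv(c['K'])@[u,v,1]
    if 'R' in c: return -c['R'].T@c['t'], c['R'].T@d/np.linalg.norm(d)
    T=c['tool_from_camera']; R=Rn.from_rotvec(c['state']['orientation']).as_matrix()
    d=R@T[:3,:3]@d; return c['state']['eef_pos']+R@T[:3,3], d/np.linalg.norm(d)
def tri(*rs):
    A=sum(np.eye(3)-np.outer(d,d) for o,d in rs); b=sum((np.eye(3)-np.outer(d,d))@o for o,d in rs)
    p=np.linalg.solve(A,b); return p,[np.linalg.norm((np.eye(3)-np.outer(d,d))@(p-o)) for o,d in rs]
def blob(c,box,lo,hi):
    "centroid of largest grey-range blob in box u0,v0,u1,v1"
    u0,v0,u1,v1=box; g=c['pixels'][v0:v1,u0:u1].max(2); m=((g>=lo)&(g<=hi)).astype(np.uint8)
    cs=max(cv2.findContours(m,cv2.RETR_EXTERNAL,cv2.CHAIN_APPROX_NONE)[0],key=cv2.contourArea)
    (x,y),ax,_=cv2.fitEllipse(cs); return x+u0,y+v0,ax
E
python3 - <<'E'
from h import *
w=load('w1'); t=load('top0'); W=world(w)
u,v,ax=blob(w,(246,164,268,188),0,70); print(u,v,ax)
print('switch depth',W[int(v)-2:int(v)+3,int(u)-2:int(u)+3].reshape(-1,3).mean(0))
u2,v2,ax2=blob(w,(240,155,274,196),110,255); print('cap outer',u2,v2,ax2)
print(t['pixels'][182:192,358:374].max(2))
ut,vt=367.5,186
print('tri',tri(ray(w,u,v),ray(t,ut,vt)))
# dark base heading/centre in wrist view at z=.012
g=w['pixels'].max(2);m=np.zeros(g.shape,bool);m[130:228,225:292]=True
Q=W[m&(g<90)&(W[...,2]<.02)&(W[...,2]>.005)][:,:2].astype(np.float32); print(cv2.minAreaRect(Q*1000))
# torch body points above rim
P=W[m&(W[...,2]>.105)]; print(len(P),P.min(0),P.max(0))
for lo in np.arange(.08,.2,.02):
    q=P[(P[:,2]>lo)&(P[:,2]<lo+.02)]
    if len(q): print(lo.round(2),len(q),q.mean(0).round(4),q[:,0].min().round(4),q[:,0].max().round(4))
E
```

```text
255.57603454589844 176.56906700134277 (15.01744270324707, 15.311381340026855)
switch depth [ 0.52057952 -0.35340116  0.19289399]
cap outer 255.59621810913086 173.8941135406494 (25.67525291442871, 27.44174575805664)
[[122 121 124 125 130 143 159 163 150 130 122 120 127 129 129 128]
 [ 99 100 103 119 134 154 176 175 140 105  96 104 118 126 130 130]
 [ 79  84  99 126 152 174 194 184 131  78  74  89 112 125 132 135]
 [ 76  84 106 139 166 185 201 187 132  78  64  81 110 127 136 136]
 [ 78  84 105 142 172 190 204 192 144  93  75  88 111 125 134 134]
 [ 78  84 102 136 168 186 199 194 167 130 106 104 114 125 127 128]
 [ 78  79  95 123 151 170 180 188 183 166 143 123 120 120 124 121]
 [ 76  77  82 102 124 143 152 161 172 172 155 131 119 119 119 117]
 [ 68  67  71  84  98 114 119 130 139 141 135 123 116 117 115 117]
 [ 74  74  85  90  95 102 111 112 113 114 117 114 114 111 114 112]]
tri (array([ 0.51944031, -0.35065955,  0.18433499]), [np.float64(0.0012109805706882804), np.float64(0.001210980570688344)])
((511.10540771484375, -275.9129638671875), (86.06585693359375, 150.00631713867188), 6.768424034118652)
1029 [ 0.50002897 -0.47687582  0.10519703] [ 0.54112012 -0.26965163  0.47728884]
0.1 50 [ 0.5113 -0.2769  0.1132] 0.5 0.5243
0.12 87 [ 0.5132 -0.2911  0.1307] 0.501 0.5268
0.14 101 [ 0.5155 -0.307   0.1504] 0.5027 0.5281
0.16 164 [ 0.5176 -0.3293  0.1721] 0.5047 0.5315
0.18 596 [ 0.5202 -0.3477  0.1888] 0.5076 0.5321
```

```bash
cat >> h.py <<'E'
H=np.array([-.121,.993,0]); F0=frame(H,51); SW=np.array([.5205,-.3527,.1922])
E
python3 - <<'E'
from h import *
delta(press_R(F0,-1),SW-.02*F0[:,0]); print(F0.round(3).tolist())
E
```

```text
delta cm [-1.02  5.76 -8.55] rot [ 0.0107 -0.0114  0.0084] tcp [ 0.5322 -0.4228  0.2932] t 2.8
[[-0.076, -0.993, -0.094], [0.625, -0.121, 0.771], [-0.777, 0.0, 0.629]]
```

In the tool's units: -8.5 cm / 75 = -0.1133, -7 cm / 75 = -0.0933, -0.01 rad / 1.5708 = -0.0064.

play_rows(
  commands=[
    [[0,-0.004,0.0267,-0.04,0,0,0],[0,-0.008,0.0467,-0.0667,0.0064,-0.0064,0.0064],[0,-0.0107,0.064,-0.0933,0.0064,-0.0064,0.0064],[0,-0.0133,0.0773,-0.1133,0.0064,-0.0064,0.0064],[0,-0.0133,0.0773,-0.1133,0.0064,-0.0064,0.0064],[0,-0.0133,0.0773,-0.1133,0.0064,-0.0064,0.0064]],
  ],
)

```text
t: 3.4
eef_pos: [0.5221, -0.3646, 0.2112]
orientation: [-1.702, -1.926, -0.599]
ft_force: [-0.0, 0.3, 0.5]
grip_width: -0.001
gripper_force: 0.0
```

Run:
```python
from h import *
delta(press_R(F0,-1),SW); print(arm.read_state()['ft_force'])
w=snap('wrist','w2'); W=world(w)
cv2.imwrite('pics/w2c.png',cv2.resize(w['pixels'][110:260,180:340],None,fx=4,fy=4))
```

```text
delta cm [-0.16  1.19 -1.9 ] rot [ 0.0035  0.0005 -0.0021] tcp [ 0.5221 -0.3646  0.2112] t 3.4
[-0.00481741  0.26090373  0.53263871]
```

View pics/w2c.png

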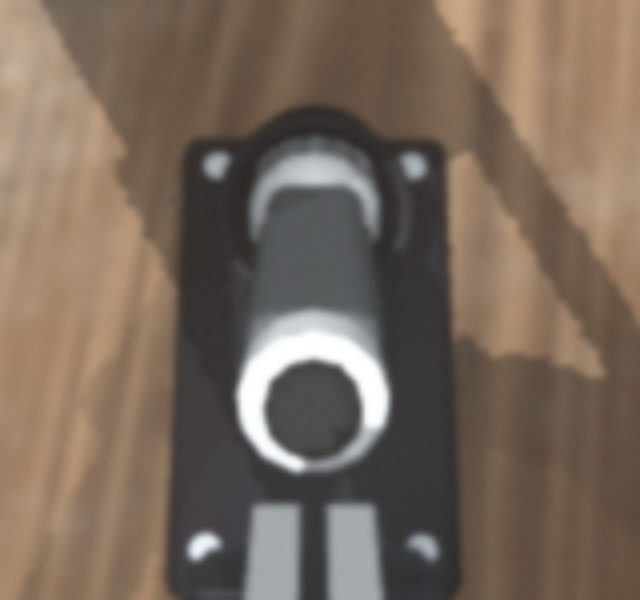

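The close crop shows the switch at about full-frame (258,212). The fingertips are at (258,236), laterally aligned with it. I'll triangulate the switch from the two wrist views.

Run:
```python
from h import *
a,b=load('w1'),load('w2'); u,v,ax=blob(b,(244,198,273,230),0,100); print(u,v,ax)
print(tri(ray(a,255.6,176.6),ray(b,u,v))); W=world(b); print(W[int(v)-3:int(v)+4,int(u)-3:int(u)+4].reshape(-1,3).mean(0))
print(tri(ray(b,u,v),ray(load('top0'),368,185.2)))
d=(SW-b['state']['eef_pos']); print('in tool axes (zt up, across, along)',d@F0[:,2],d@F0[:,1],d@F0[:,0])
```

```text
258.0784158706665 212.2455072402954 (22.286115646362305, 23.431013107299805)
(array([ 0.52086884, -0.35158579,  0.18749105]), [np.float64(5.491342019222966e-05), np.float64(5.4913420192308324e-05)])
[ 0.52106876 -0.35318918  0.19305505]
(array([ 0.52059114, -0.35172961,  0.1875632 ]), [np.float64(0.00035889008389203985), np.float64(0.00035889008389213353)])
in tool axes (zt up, across, along) -0.0025886074978004256 0.00010210258894048578 0.022321359543563707
```

In the tool's units: -1.62 cm / 75 = -0.0216, 0.86 cm / 75 = 0.0115.

play_rows(
  commands=[
    [[0,0,0,-0.008,0,0,0],[0,-0.0007,0.0057,-0.0147,0,0,0],[0,-0.0013,0.0115,-0.0216,0,0,0],[0,-0.0013,0.0115,-0.0216,0,0,0],[0,-0.0013,0.0115,-0.0216,0,0,0]],
  ],
)

```text
t: 3.95
eef_pos: [0.5203, -0.3573, 0.1907]
orientation: [-1.701, -1.918, -0.601]
ft_force: [-0.2, -0.1, 0.7]
grip_width: 0.0
gripper_force: 0.0
```

In the tool's units: -0.31 cm / 75 = -0.0041, 0.25 cm / 75 = 0.0033.

play_rows(
  commands=[
    [[0,-0.0003,0.0017,-0.0021,0,0,0],[0,-0.0004,0.0033,-0.0041,0,0,0],[0,-0.0004,0.0033,-0.0041,0,0,0]],
  ],
)

```text
t: 4.25
eef_pos: [0.5201, -0.3548, 0.1877]
orientation: [-1.701, -1.919, -0.601]
ft_force: [0.2, 0.5, -0.1]
grip_width: -0.004
gripper_force: 0.0
```

In the tool's units: 0.3 cm / 75 = 0.004, -0.02 cm / 75 = -0.0003.

play_rows(
  commands=[
    [[0,-0.0003,0.0027,0.0023,0,0,0],[0,-0.0004,0.0033,0.0013,0,0,0],[0,-0.0005,0.004,0.0005,0,0,0],[0,-0.0005,0.004,0.0005,0,0,0]],
  ],
)

```text
t: 4.65
eef_pos: [0.5197, -0.3518, 0.1883]
orientation: [-1.701, -1.919, -0.601]
ft_force: [0.2, 0.4, 0.3]
grip_width: -0.001
gripper_force: 0.0
```

In the tool's units: -0.18 cm / 75 = -0.0024, 0.15 cm / 75 = 0.002.

play_rows(
  commands=[
    [[0,-0.0001,0.0011,-0.0013,0,0,0],[0,-0.0003,0.002,-0.0024,0,0,0],[0,-0.0003,0.002,-0.0024,0,0,0]],
  ],
)

```text
t: 4.95
eef_pos: [0.5195, -0.3503, 0.1863]
orientation: [-1.701, -1.919, -0.601]
ft_force: [0.9, -0.1, -0.5]
grip_width: 0.0
gripper_force: 0.0
```

play_rows(
  commands=[
    [[0,-0.0001,0.0009,-0.0011,0,0,0],[0,-0.0003,0.0017,-0.0021,0,0,0],[0,-0.0003,0.0017,-0.0021,0,0,0]],
  ],
)

```text
t: 5.25
eef_pos: [0.5193, -0.349, 0.1848]
orientation: [-1.701, -1.919, -0.601]
ft_force: [-0.0, 0.3, -0.2]
grip_width: -0.002
gripper_force: 0.0
```

In the tool's units: -0.12 cm / 75 = -0.0016, 0.09 cm / 75 = 0.0012.

play_rows(
  commands=[
    [[0,-0.0001,0.0008,-0.0011,0,0,0],[0,-0.0003,0.0012,-0.0016,0,0,0],[0,-0.0003,0.0012,-0.0016,0,0,0]],
  ],
)

```text
t: 5.55
eef_pos: [0.5191, -0.3482, 0.1836]
orientation: [-1.701, -1.919, -0.601]
ft_force: [-0.6, 0.1, 0.5]
grip_width: -0.0
gripper_force: 0.0
```

Run:
```python
from h import *
w=snap('wrist','w3'); a=cv2.resize(w['pixels'][170:270,210:310],None,fx=4,fy=4)
t=snap('top','top3'); b=cv2.resize(t['pixels'][150:220,320:390],(400,400),interpolation=cv2.INTER_CUBIC)
cv2.imwrite('pics/w3c.png',np.hstack([a,b])); print(arm.read_state()['eef_pos'])
```

```text
[ 0.51913938 -0.34827101  0.18371404]
```

View pics/w3c.png

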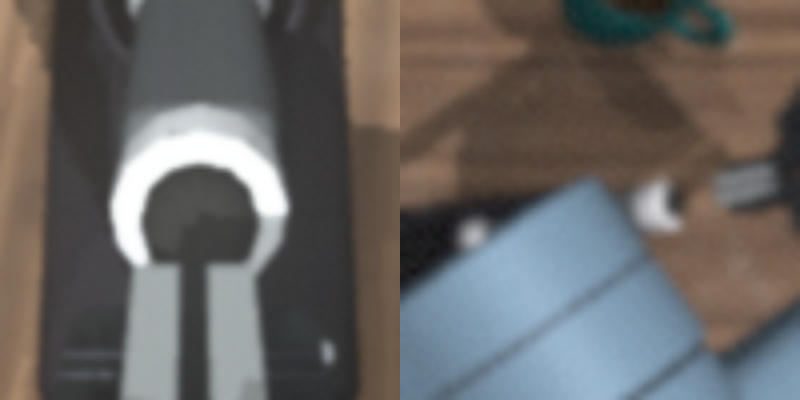

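Run:
```python
from h import *
t=load('top3'); W=world(t); s=t['state']
p=t['K']@(t['R']@s['eef_pos']+t['t']); print('tcp px',p[:2]/p[2])
p=t['K']@(t['R']@SW+t['t']); print('SW px',p[:2]/p[2])
for v in range(180,189): print(v,[(int(t['pixels'][v,u].max()),round(float(W[v,u,1]),3),round(float(W[v,u,2]),3)) for u in range(364,382,2)])
w=load('w3'); Ww=world(w)
for v in (225,230,234,236,238,245): print(v,[tuple((Ww[v,u]).round(4)) for u in (250,258,270)])
```

```text
tcp px [366.52954377 185.7552873 ]
SW px [368.64697013 184.86594804]
180 [(114, -0.387, -0.005), (120, -0.393, -0.004), (105, -0.4, -0.002), (101, -0.408, -0.005), (98, -0.414, -0.001), (102, -0.421, 0.002), (107, -0.429, -0.002), (110, -0.373, 0.226), (121, -0.376, 0.233)]
181 [(129, -0.385, 0.002), (129, -0.394, -0.005), (95, -0.4, -0.0), (94, -0.407, -0.001), (98, -0.414, -0.003), (107, -0.421, 0.001), (120, -0.367, 0.226), (125, -0.371, 0.233), (121, -0.376, 0.235)]
182 [(157, -0.384, 0.004), (138, -0.346, 0.186), (87, -0.4, -0.003), (89, -0.406, 0.003), (103, -0.414, -0.001), (111, -0.421, -0.001), (119, -0.366, 0.226), (123, -0.372, 0.228), (120, -0.376, 0.233)]
183 [(182, -0.34, 0.188), (141, -0.346, 0.186), (72, -0.351, 0.192), (91, -0.407, -0.001), (119, -0.416, -0.009), (121, -0.421, -0.003), (119, -0.367, 0.222), (123, -0.371, 0.229), (125, -0.376, 0.235)]
184 [(201, -0.339, 0.192), (138, -0.344, 0.193), (63, -0.351, 0.192), (100, -0.405, 0.003), (133, -0.413, 0.0), (132, -0.422, -0.005), (127, -0.368, 0.219), (124, -0.371, 0.229), (116, -0.376, 0.235)]
185 [(210, -0.338, 
[... 1244 characters left out ...]
p.float64(0.5206), np.float64(-0.357), np.float64(0.1899)), (np.float64(0.5271), np.float64(-0.3559), np.float64(0.1885))]
236 [(np.float64(0.5182), np.float64(-0.3665), np.float64(0.222)), (np.float64(0.5218), np.float64(-0.3662), np.float64(0.2225)), (np.float64(0.5271), np.float64(-0.3655), np.float64(0.2222))]
238 [(np.float64(0.5185), np.float64(-0.368), np.float64(0.2244)), (np.float64(0.5219), np.float64(-0.3674), np.float64(0.2238)), (np.float64(0.5272), np.float64(-0.3667), np.float64(0.2236))]
245 [(np.float64(0.5192), np.float64(-0.3723), np.float64(0.23)), (np.float64(0.5225), np.float64(-0.3716), np.float64(0.2289)), (np.float64(0.5275), np.float64(-0.3712), np.float64(0.2297))]
```

The top crop shows the fingertips at about (375,182) and the switch at (368,185). The depth puts the fingertips about 3 cm short of the switch, so there is a real gap left. I'll keep creeping along the axis and watch the force.

In the tool's units: -1.17 cm / 75 = -0.0156, 0.94 cm / 75 = 0.0125.

play_rows(
  commands=[
    [[0,-0.0003,0.0025,-0.0031,0,0,0],[0,-0.0007,0.0049,-0.0063,0,0,0],[0,-0.0009,0.0075,-0.0093,0,0,0],[0,-0.0012,0.01,-0.0124,0,0,0],[0,-0.0015,0.0125,-0.0156,0,0,0],[0,-0.0015,0.0125,-0.0156,0,0,0]],
  ],
)

```text
t: 6.25
eef_pos: [0.5179, -0.3384, 0.1716]
orientation: [-1.701, -1.919, -0.601]
ft_force: [-0.6, 0.5, -0.3]
grip_width: -0.0
gripper_force: 0.0
```

In the tool's units: -0.31 cm / 75 = -0.0041, 0.25 cm / 75 = 0.0033.

play_rows(
  commands=[
    [[0,-0.0003,0.0016,-0.0021,0,0,0],[0,-0.0005,0.0033,-0.0041,0,0,0],[0,-0.0005,0.0033,-0.0041,0,0,0]],
  ],
)

```text
t: 6.55
eef_pos: [0.5176, -0.3362, 0.1687]
orientation: [-1.701, -1.919, -0.601]
ft_force: [0.1, 0.4, -1.1]
grip_width: 0.0
gripper_force: 0.0
```

Run:
```python
from h import *
w=snap('wrist','w4'); W=world(w); e=w['state']['eef_pos']
for v in range(200,262,4): print(v,[((W[v,u]-e)@F0).round(4).tolist() for u in (250,258,268)])
g=w['pixels'].max(2); print(g[200:262:4,236:282:4])
```

```text
200 [[0.0039, 0.0041, 0.0116], [0.003, -0.0004, 0.0119], [0.0025, -0.0061, 0.0121]]
204 [[-0.0038, 0.0039, 0.0119], [-0.0047, -0.0005, 0.0122], [-0.0038, -0.006, 0.0119]]
208 [[-0.0084, 0.0038, 0.0113], [-0.0113, -0.0005, 0.0124], [-0.0091, -0.0058, 0.0115]]
212 [[-0.0143, 0.0037, 0.0112], [-0.0166, -0.0005, 0.0121], [-0.0141, -0.0057, 0.0111]]
216 [[-0.0207, 0.0035, 0.0115], [-0.0226, -0.0005, 0.0123], [-0.0197, -0.0055, 0.0111]]
220 [[-0.0221, 0.0035, 0.0099], [-0.0225, -0.0005, 0.0101], [-0.0232, -0.0054, 0.0104]]
224 [[-0.0215, 0.0036, 0.0075], [-0.0228, -0.0005, 0.0081], [-0.0214, -0.0055, 0.0075]]
228 [[-0.0254, 0.0035, 0.007], [-0.0272, -0.0005, 0.0078], [-0.0252, -0.0054, 0.0069]]
232 [[-0.0282, 0.0034, 0.0062], [-0.0293, -0.0005, 0.0067], [-0.0284, -0.0053, 0.0063]]
236 [[-0.0418, 0.003, 0.0103], [-0.0419, -0.0005, 0.0104], [-0.0418, -0.0049, 0.0103]]
240 [[-0.0455, 0.003, 0.0102], [-0.0462, -0.0005, 0.0105], [-0.0461, -0.0048, 0.0104]]
244 [[-0.0495, 0.0029, 0.0102], [-0.0486, -0.0005, 0.0098], [-0.0489, -0.0048, 0.0099]]
248 [[-0.0522, 0.0028, 0.0098], [-0.0529, -0.0005, 0
[... 413 characters left out ...]
110 141 178 192 167 131 119  99  70]
 [ 61 109 143 200 209 213 212 197 194 177 134  86]
 [ 62 128 191 216 202 231 252 237 208 186 161  97]
 [ 59 168 217 254 254 254 254 254 254 252 175 124]
 [ 68 223 254 254 253 223 141 228 253 254 254 166]
 [102 254 254 219  67  73  75  72  68 247 254 250]
 [175 254 249  66  67  66  67  68  66  63 224 254]
 [236 254 192 138 139  69  69 139 138 124 160 225]
 [189 254 176 174 173  69  71 174 173 164 113 197]
 [125 253 174 173 173  69  70 173 173 166 145 191]
 [ 68  81 172 172 172  67  67 173 173 172  68  71]
 [ 67  66 172 173 172  66  65 173 172 172  66  63]
 [ 63  79 172 172 173  63  63 172 172 172  73  62]
 [ 56  88 171 172 168  62  62 169 172 171  83  58]]
```

In the tool's units: -0.7 cm / 75 = -0.0093, 0.56 cm / 75 = 0.0075.

play_rows(
  commands=[
    [[0,-0.0003,0.0025,-0.0031,0,0,0],[0,-0.0007,0.0049,-0.0063,0,0,0],[0,-0.0009,0.0075,-0.0093,0,0,0],[0,-0.0009,0.0075,-0.0093,0,0,0]],
  ],
)

```text
t: 7.0
eef_pos: [0.5169, -0.3307, 0.1619]
orientation: [-1.702, -1.919, -0.601]
ft_force: [0.8, -2.5, 2.6]
grip_width: -0.0
gripper_force: 1.6
```

In the tool's units: -0.16 cm / 75 = -0.0021, 0.12 cm / 75 = 0.0016.

play_rows(
  commands=[
    [[0,-0.0001,0.0008,-0.0011,0,0,0],[0,-0.0003,0.0016,-0.0021,0,0,0],[0,-0.0003,0.0016,-0.0021,0,0,0]],
  ],
)

```text
t: 7.3
eef_pos: [0.5168, -0.3298, 0.1605]
orientation: [-1.702, -1.92, -0.601]
ft_force: [0.2, -2.2, 3.9]
grip_width: 0.002
gripper_force: 2.2
```

play_rows(
  commands=[
    [[0,-0.0001,0.0008,-0.0011,0,0,0],[0,-0.0003,0.0016,-0.0021,0,0,0],[0,-0.0003,0.0016,-0.0021,0,0,0]],
  ],
)

```text
t: 7.6
eef_pos: [0.5168, -0.3293, 0.1598]
orientation: [-1.703, -1.921, -0.601]
ft_force: [-0.4, -5.8, 8.0]
grip_width: 0.004
gripper_force: 4.9
```

In the tool's units: -0.16 cm / 75 = -0.0021, 0.12 cm / 75 = 0.0016.

play_rows(
  commands=[
    [[0,-0.0001,0.0008,-0.0011,0,0,0],[0,-0.0003,0.0016,-0.0021,0,0,0],[0,-0.0003,0.0016,-0.0021,0,0,0]],
  ],
)

```text
t: 7.9
eef_pos: [0.517, -0.3293, 0.1595]
orientation: [-1.706, -1.924, -0.601]
ft_force: [0.1, -8.8, 13.8]
grip_width: 0.0
gripper_force: 8.5
```

Contact came on smoothly and the force rose past the 5 N end stop to about 16 N, so the switch is fully in. Now I'll back off along the axis.

In the tool's units: 8 cm / 75 = 0.1067, 0.08 cm / 75 = 0.0011.

play_rows(
  commands=[
    [[0,0.0011,-0.0083,0.0104,0,0,0],[0,0.004,-0.0333,0.0413,0,0,0],[2,0.0067,-0.0573,0.072,0,0,0],[5,0.0067,-0.0573,0.0933,0,0,0],[8.5,0.0067,-0.0573,0.1067,0,0,0],[8.5,0.0067,-0.0573,0.1067,0,0,0]],
  ],
)

```text
t: 8.5
eef_pos: [0.5216, -0.3701, 0.2379]
orientation: [-1.701, -1.921, -0.601]
ft_force: [-0.2, 0.4, -0.2]
grip_width: 0.681
gripper_force: 0.0
```

```bash
cat >> h.py <<'E'
SW=np.array([.5209,-.353,.1928]); OG=SW+.0735*F0[:,0]; TIP=.038
E
python3 - <<'E'
from h import *
print(OG); w=snap('wrist','w5')
delta(grasp_R(F0,-1),OG+(.12-.057)*F0[:,2]); print(arm.read_state()['q'].round(2),arm.read_state()['grip_width'])
W=world(w); g=w['pixels']; W=W.reshape(-1,3); R=press_R(F0,-1); e=w['state']['eef_pos']; Rw=Rn.from_rotvec(w['state']['orientation']).as_matrix()
P=(W-e)@Rw; m=(abs(P[:,1])<.06)&(P[:,2]>-.09)&(P[:,2]<-.0)&(abs(P[:,0])<.02); print(m.sum(),P[m].max(0),P[m].min(0))
E
```

```text
[ 0.51530507 -0.30708457  0.13567977]
delta cm [-1.21 11.13 -6.16] rot [-1.56   -0.1922  0.0017] tcp [ 0.5215 -0.3698  0.2369] t 8.55
[-0.97  0.82  0.72  0.36  2.2  -0.97] 0.7649611798668083
7126 [ 0.01359163  0.05983396 -0.04041652] [-0.01253707 -0.05971047 -0.08999846]
```

In the tool's units: 8 cm / 75 = 0.1067, 7 cm / 75 = 0.0933, -0.04 rad / 1.5708 = -0.0255.

play_rows(
  commands=[
    [[8.5,-0.0013,0.0133,0.0133,-0.0955,-0.0127,0],[8.5,-0.0027,0.0267,0.02,-0.191,-0.0255,0],[8.5,-0.0053,0.04,0.0267,-0.2801,-0.0318,0],[8.5,-0.0067,0.0533,0.0267,-0.3756,-0.0446,0],[8.5,-0.008,0.0667,0.0267,-0.4647,-0.0573,0],[8.5,-0.0093,0.08,0.0133,-0.5602,-0.07,0],[8.5,-0.0107,0.0933,0,-0.6494,-0.0828,0],[8.5,-0.012,0.1067,-0.0133,-0.7385,-0.0891,0]],
  ],
)

```text
t: 9.35
eef_pos: [0.5118, -0.2887, 0.2272]
orientation: [1.815, 2.049, -0.455]
ft_force: [-0.1, -0.5, 0.0]
grip_width: 0.997
gripper_force: 0.0
```

In the tool's units: -5 cm / 75 = -0.0667, -4 cm / 75 = -0.0533, -0.4 rad / 1.5708 = -0.2546.

play_rows(
  commands=[
    [[8.5,-0.0013,0.0133,-0.0133,-0.0891,-0.0127,0],[8.5,-0.0027,0.0267,-0.0267,-0.1783,-0.0191,0],[8.5,-0.004,0.04,-0.0533,-0.2546,-0.0318,0],[8.5,-0.004,0.04,-0.0667,-0.2546,-0.0318,0],[8.5,-0.004,0.04,-0.0667,-0.2546,-0.0318,0]],
  ],
)

```text
t: 9.85
eef_pos: [0.5063, -0.2571, 0.1717]
orientation: [1.57, 1.784, -0.756]
ft_force: [-0.9, -0.7, 0.2]
grip_width: 0.994
gripper_force: 0.0
```

Run:
```python
from h import *
w=snap('wrist','w6')
delta(grasp_R(F0,-1),OG+(.12-.057)*F0[:,2]); print(arm.read_state()['q'].round(2),arm.read_state()['grip_width'])
```

```text
delta cm [ 0.17 -0.01  0.11] rot [-0.0024 -0.007  -0.0002] tcp [ 0.5077 -0.2584  0.1742] t 9.9
[-0.15  0.31  1.92 -1.11  0.99  0.42] 0.9952205386182816
```

View pics/w6.png

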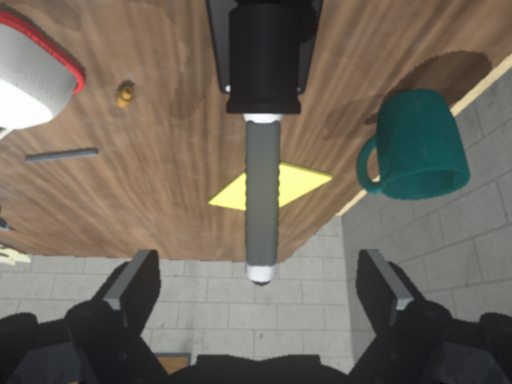

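The wrist view shows the torch body vertical at u≈262, midway between the open fingers (132 and 385), with the cradle rim above it at (263,105). I'll measure the body and the fingertips in tool axes.

Run:
```python
from h import *
w=load('w6'); W=world(w); e=w['state']['eef_pos']; R=Rn.from_rotvec(w['state']['orientation']).as_matrix(); P=(W-e)@R
for v in (110,118,124,140,170,200,230,255,263,268,275,281): print(v,P[v,262].round(4))
for v in (170,200): 
    row=P[v]; u=[i for i in range(240,285) if row[i,2]<row[262,2]+.012]; print(u[0],u[-1],row[u[0]],row[u[-1]])
print('finger',[P[v,u].round(4).tolist() for v,u in((252,145),(255,150),(260,150),(252,370),(256,365),(275,380))])
```

```text
110 [0.0606 0.0028 0.0364]
118 [0.0543 0.003  0.0509]
124 [0.0502 0.003  0.053 ]
140 [0.0397 0.003  0.0509]
170 [0.0186 0.0031 0.0515]
200 [-0.0039  0.0032  0.0525]
230 [-0.0267  0.0032  0.0508]
255 [-0.0476  0.0033  0.0515]
263 [-0.0547  0.0033  0.0521]
268 [-0.0585  0.0033  0.0511]
275 [-0.0641  0.0034  0.0505]
281 [-0.073   0.0034  0.0561]
245 279 [ 0.01724586 -0.0090176   0.05692099] [0.01689179 0.01540145 0.05834898]
245 278 [-0.00694963 -0.00945874  0.06131673] [-0.0067905   0.01523265  0.06085367]
finger [[0.011, -0.0453, -0.0557], [0.0114, -0.0422, -0.0589], [0.0092, -0.0425, -0.0588], [0.0109, 0.0456, -0.0554], [0.0111, 0.0424, -0.0592], [0.0115, 0.0433, -0.0738]]
```

In the tool's units: -9.5 cm / 75 = -0.1267, -7.8 cm / 75 = -0.104.

play_rows(
  commands=[
    [[8.5,0.0067,-0.0267,-0.0213,0,0,0],[8.5,0.0093,-0.0533,-0.044,0,0,0],[8.5,0.012,-0.08,-0.0653,0,0,0],[8.5,0.016,-0.1067,-0.0867,0,0,0],[8.5,0.0187,-0.12,-0.0973,0,0,0],[8.5,0.02,-0.1267,-0.104,0,0,0],[8.5,0.02,-0.1267,-0.104,0,0,0],[8.5,0.02,-0.1267,-0.104,0,0,0]],
  ],
)

```text
t: 10.7
eef_pos: [0.5314, -0.349, 0.1115]
orientation: [1.605, 1.789, -0.749]
ft_force: [0.3, 0.2, -0.1]
grip_width: 0.996
gripper_force: 0.0
```

Run:
```python
from h import *
w=snap('wrist','w7'); W=world(w); e=w['state']['eef_pos']; R=Rn.from_rotvec(w['state']['orientation']).as_matrix(); P=(W-e)@R
print(e); delta(grasp_R(F0,-1),OG-.062*F0[:,2])
for v in range(60,384,20): 
    row=P[v]; u=[i for i in range(200,320) if abs(row[i,2]+.065)<.022 and row[i,2]!=0 and abs(row[i,1])<.035]
    if u: print(v,u[0],u[-1],row[u[0]].round(4),row[u[-1]].round(4),row[(u[0]+u[-1])//2].round(4))
```

```text
[ 0.53141263 -0.34900816  0.11149943]
delta cm [-1.04 -0.62 -1.48] rot [-0.0272 -0.014   0.0172] tcp [ 0.5315 -0.3487  0.1115] t 10.75
60 200 287 [ 0.0826 -0.0172 -0.0694] [ 0.0838  0.0106 -0.0511] [ 0.0826 -0.0042 -0.0691]
80 200 294 [ 0.0768 -0.0169 -0.073 ] [ 0.0771  0.0132 -0.0518] [ 0.0768 -0.003  -0.0715]
100 200 261 [ 0.0704 -0.0199 -0.0566] [ 0.0701  0.0015 -0.0491] [ 0.0705 -0.0092 -0.059 ]
120 200 256 [ 0.0637 -0.02   -0.0579] [ 0.0632 -0.0004 -0.0528] [ 0.0637 -0.0102 -0.0581]
140 200 256 [ 0.0565 -0.0205 -0.0572] [ 0.0559 -0.0004 -0.0534] [ 0.0567 -0.0103 -0.0582]
160 200 256 [ 0.049  -0.021  -0.0564] [ 0.0481 -0.0004 -0.0523] [ 0.0495 -0.0105 -0.0587]
180 200 258 [ 0.0419 -0.0211 -0.0583] [ 0.0395  0.0003 -0.0495] [ 0.0417 -0.0104 -0.0575]
200 200 258 [ 0.0339 -0.0216 -0.0577] [ 0.0312  0.0003 -0.0498] [ 0.0337 -0.0107 -0.0572]
220 200 258 [ 0.0256 -0.022  -0.0574] [ 0.0238  0.0003 -0.053 ] [ 0.0261 -0.0107 -0.0586]
240 200 258 [ 0.0175 -0.0223 -0.0581] [ 0.0157  0.0003 -0.0544] [ 0.0177 -0.011  -0.0585]
260 200 258 [ 0.0083 -0.023  -0.0572] [ 0.007   0.0003 -0.055 ] [ 0.0097 -0.0111 -0.0598]
280 200 258 [-0.0017 -0.0237 -0.0559] [-0.0024  0.0003 -0.0549] [ 0.0002 -0.0114 -0.0589]
300 201 258 [-0.0115 -0.0238 -0.0557] [-0.017   0.0003 -0.0479] [-0.0095 -0.0116 -0.0586]
320 202 258 [-0.0224 -0.0241 -0.0546] [-0.0248  0.0003 -0.0516] [-0.0184 -0.0114 -0.0598]
340 203 257 [-0.0323 -0.024  -0.0554] [-0.0339 -0.0001 -0.0535] [-0.0285 -0.0116 -0.0598]
```

View pics/w7.png

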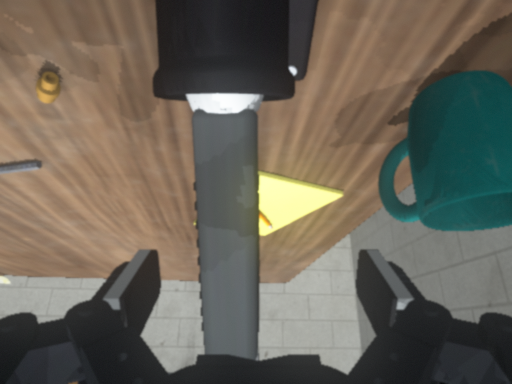

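The wrist view shows the torch body at u 197–258, so it is off-centre between the fingers. The arm didn't reach its target, so I'll check the joints.

Run:
```python
from h import *
print(arm.read_state()['q'].round(3))
for t in('w0','w1','w2','w4','w5','w6','w7'):
    s=load(t)['state']; print(t,s['q'].round(4).tolist(),s['eef_pos'].round(4).tolist(),s['orientation'].round(4).tolist())
```

```text
[-0.326  0.442  1.895 -1.219  0.83   0.456]
w0 [1.0942, 0.2593, 1.536, 0.0, 1.348, -0.2028] [0.1484, 0.529, 0.1937] [-0.4286, -3.1116, 0.0024]
w1 [-0.9958, 0.9725, 0.2858, 0.4408, 2.4592, -0.8398] [0.5321, -0.4239, 0.2908] [-1.7169, -1.9103, -0.5862]
w2 [-0.9687, 0.8168, 0.7807, 0.3488, 2.1354, -0.9943] [0.5221, -0.3646, 0.2112] [-1.7015, -1.9256, -0.5992]
w4 [-0.9536, 0.7896, 0.9371, 0.3364, 2.013, -1.023] [0.5176, -0.3362, 0.1687] [-1.7012, -1.9189, -0.6009]
w5 [-0.9734, 0.8195, 0.7148, 0.363, 2.1992, -0.9693] [0.5216, -0.3701, 0.2379] [-1.7015, -1.9209, -0.6008]
w6 [-0.1433, 0.3115, 1.9285, -1.1086, 0.9916, 0.4242] [0.5063, -0.2571, 0.1717] [1.57, 1.784, -0.7558]
w7 [-0.3266, 0.4421, 1.8942, -1.2185, 0.83, 0.4555] [0.5314, -0.349, 0.1115] [1.605, 1.7894, -0.7492]
```

Joint 4 is on its limit (-1.22). The pads grip flat sides, so I can lean the tool 20° less around the torch's y axis. I'll recompute with that lean.

```bash
cat >> h.py <<'E'
def lean_R(F,a,s=-1):
    a=np.deg2rad(a); z=-np.cos(a)*F[:,2]+np.sin(a)*F[:,0]; y=s*F[:,1]; return np.c_[np.cross(y,z),y,z]
E
python3 - <<'E'
from h import *
for n,p in(('w7',[.0175,-.0117,-.0465]),('w7',[-.0184,-.0118,-.0465]),('w6',[.0186,.0031,.0635]),('w6',[-.0267,.0032,.0635])):
    s=load(n)['state']; q=s['eef_pos']+Rn.from_rotvec(s['orientation']).as_matrix()@p; print(n,((q-OG)@F0).round(4))
R=lean_R(F0,20); delta(R,OG+.002*(-F0[:,1])+.062*R[:,2])
E
```

```text
w7 [ 0.0076 -0.0002 -0.0019]
w7 [-0.0283 -0.     -0.0029]
w6 [ 0.0228  0.0003 -0.0014]
w6 [-0.0225 -0.0002 -0.0016]
delta cm [-1.04  1.01 -2.89] rot [0.3196 0.0254 0.0151] tcp [ 0.5315 -0.3487  0.1115] t 10.75
```

In the tool's units: -2.9 cm / 75 = -0.0387, -2.4 cm / 75 = -0.032, 0.02 rad / 1.5708 = 0.0127.

play_rows(
  commands=[
    [[8.5,-0.0053,0.0027,-0.0107,0.0637,0.0064,0],[8.5,-0.0107,0.0067,-0.0213,0.1273,0.0127,0.0064],[8.5,-0.016,0.0107,-0.032,0.191,0.0127,0.0064],[8.5,-0.016,0.0107,-0.0387,0.2037,0.0159,0.0095],[8.5,-0.016,0.0107,-0.0387,0.2037,0.0159,0.0095],[8.5,-0.016,0.0107,-0.0387,0.2037,0.0159,0.0095]],
  ],
)

```text
t: 11.35
eef_pos: [0.5192, -0.3406, 0.0821]
orientation: [1.786, 2.017, -0.496]
ft_force: [0.4, 0.4, -0.2]
grip_width: 0.995
gripper_force: 0.0
```

Run:
```python
from h import *
R=lean_R(F0,20); delta(R,OG+.062*R[:,2]-.002*F0[:,2]); s=arm.read_state(); print(s['q'].round(3),s['ft_force'])
```

```text
delta cm [ 0.02  0.03 -0.08] rot [ 0.0001 -0.0006  0.0001] tcp [ 0.5192 -0.3406  0.0821] t 11.35
[-0.494  0.375  1.832 -0.687  0.726 -0.138] [ 0.35239765  0.43571794 -0.24614054]
```

play_rows(
  commands=[
    [[6,0,0,0,0,0,0],[4,0,0,0,0,0,0],[3,0,0,0,0,0,0],[2,0,0,0,0,0,0],[1.5,0,0,0,0,0,0],[1,0,0,0,0,0,0],[0.5,0,0,0,0,0,0],[0,0,0,0,0,0,0]],
  ],
  squeeze=70,
)

```text
t: 12.15
eef_pos: [0.5195, -0.341, 0.0818]
orientation: [1.787, 2.017, -0.495]
ft_force: [0.4, 2.1, 0.4]
grip_width: 0.272
gripper_force: 69.8
```

Run:
```python
from h import *
s=arm.read_state(); print(s['grip_width'],s['gripper_force'],s['ft_force'],s['wrist_torque'],s['t'])
```

```text
0.2722973328207154 69.76017236709595 [0.38112859 2.06286983 0.35073804] [ 0.59097414 -0.00117078  0.09200427] 12.15
```

In the tool's units: 2.5 cm / 75 = 0.0333, -1.7 cm / 75 = -0.0227.

play_rows(
  commands=[
    [[0,0.0007,-0.0057,0.008,0,0,0],[0,0.0019,-0.0147,0.0213,0,0,0],[0,0.0028,-0.0227,0.0333,0,0,0],[0,0.0028,-0.0227,0.0333,0,0,0]],
  ],
)

```text
t: 12.55
eef_pos: [0.5225, -0.3598, 0.1089]
orientation: [1.786, 2.013, -0.495]
ft_force: [-0.1, 0.1, -2.3]
grip_width: 0.273
gripper_force: 69.6
```

play_rows(
  commands=[
    [[0,0.0013,-0.0113,0.0164,0,0,0],[0,0.0028,-0.0227,0.0333,0,0,0],[0,0.0041,-0.0347,0.0493,0,0,0],[0,0.0053,-0.0453,0.0653,0,0,0],[0,0.0064,-0.0533,0.076,0,0,0],[0,0.0064,-0.0533,0.0933,0,0,0],[0,0.0053,-0.04,0.12,0,0,0],[0,0.0053,-0.04,0.1333,0,0,0]],
  ],
)

```text
t: 13.35
eef_pos: [0.5259, -0.3875, 0.2086]
orientation: [1.786, 2.016, -0.494]
ft_force: [0.1, -1.2, -1.2]
grip_width: 0.274
gripper_force: 69.5
```

Run:
```python
from h import *
s=arm.read_state(); print(s['grip_width'],s['gripper_force'],s['ft_force'],s['q'].round(2),s['t'])
R0=Rn.from_rotvec(s['orientation']).as_matrix()
w=snap('wrist','w8'); t=snap('scene','s8')
```

```text
0.2737954300831636 69.52282190322876 [ 0.09545458 -1.17609351 -1.22227024] [-0.57  0.26  1.63 -0.51  0.95 -0.45] 13.35
```

View pics/w8.png

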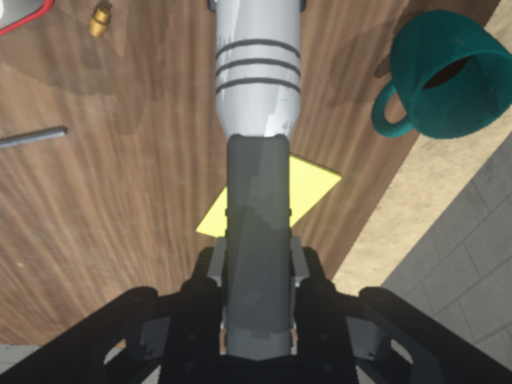

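The wrist view shows the torch square in the pads (body at u 225–290, head at the top), drawn clear of the cradle and with no slip. Next I'll measure the torch in the tool frame and compute the level pre-pose.

```bash
cat >> h.py <<'E'
def toolpts(w):
    R=Rn.from_rotvec(w['state']['orientation']).as_matrix(); return (world(w)-w['state']['eef_pos'])@R
E
python3 - <<'E'
from h import *
w=load('w8'); P=toolpts(w); C=[]
for v in list(range(5,125,15))+list(range(140,225,10)):
    r=P[v]; c=r[258]; u=[i for i in range(200,320) if abs(r[i,2]-c[2])<.02 and abs(r[i,0]-c[0])<.02 and r[i,2]!=0]
    C.append([c[0],(r[u[0],1]+r[u[-1],1])/2,c[2],r[u[-1],1]-r[u[0],1]]); print(v,np.round(C[-1],4))
B=np.array([c for c in C[8:]]); k=np.polyfit(B[:,0],B[:,2],1); ky=np.polyfit(np.array(C)[:,0],np.array(C)[:,1],1); print('slope',k,np.rad2deg(np.arctan(k[0])),ky)
print(P[128:142,258].round(4).tolist())
s8=load('s8'); W=world(s8);
E
```

```text
5 [ 1.024e-01 -1.000e-04 -4.380e-02  3.240e-02]
20 [ 0.0975 -0.0001 -0.0438  0.0326]
35 [ 0.0921  0.0002 -0.0475  0.0331]
50 [ 0.087   0.0001 -0.0488  0.0328]
65 [ 0.0819  0.0002 -0.0513  0.0326]
80 [ 0.0768 -0.0003 -0.053   0.0335]
95 [ 0.0718 -0.0001 -0.0547  0.0332]
110 [ 0.0666  0.     -0.0543  0.0325]
140 [ 0.0559  0.0003 -0.0549  0.0245]
150 [ 0.0522 -0.0001 -0.055   0.0236]
160 [ 0.0489 -0.     -0.0568  0.0235]
170 [ 0.0456 -0.0001 -0.0588  0.0235]
180 [ 0.042   0.0002 -0.0596  0.0238]
190 [ 0.0385  0.0002 -0.0605  0.0238]
200 [ 0.0349  0.0001 -0.0615  0.0239]
210 [ 0.0321  0.0002 -0.0644  0.0252]
220 [ 0.0284  0.0002 -0.0647  0.0236]
slope [ 0.3802456  -0.07556967] 20.819086245920282 [-0.00196647  0.00016643]
[[0.0602, 0.0003, -0.0546], [0.0598, 0.0003, -0.0544], [0.0595, 0.0003, -0.0549], [0.0592, 0.0003, -0.0553], [0.0587, 0.0003, -0.054], [0.0583, 0.0003, -0.0537], [0.0581, 0.0003, -0.0548], [0.0576, 0.0003, -0.0537], [0.057, 0.0003, -0.0527], [0.0567, 0.0003, -0.0531], [0.0566, 0.0003, -0.0546], [0.0561, 0.0003, -0.054], [0.0559, 0.0003, -0.0549], [0.0555, 0.0003, -0.0547]]
```

```bash
cat >> h.py <<'E'
LT=np.array([.1107,.0001,-.0211]); LEAN=20.3
def goal(lens,d): R=lean_R(frame(d,0),LEAN); return R,np.array(lens)-R@LT
E
python3 - <<'E'
from h import *
d=np.array([.324,.946,0]);d/=np.linalg.norm(d); B=np.array([.618,.173,.118])
R,p=goal(B-d*(.032+.14)+[0,0,.06],d); delta(R,p)
E
```

```text
delta cm [ 0.43 30.75 -8.95] rot [ 0.9    -0.0916 -0.4193] tcp [ 0.5266 -0.3885  0.2093] t 13.45
```

In the tool's units: 18 cm / 75 = 0.24, 14 cm / 75 = 0.1867, 0.12 rad / 1.5708 = 0.0764.

play_rows(
  commands=[
    [[0,0,0,0.0133,0.0764,-0.0064,-0.0318],[0,0,0,0.0267,0.1592,-0.0127,-0.07],[0,0,0.0133,0.04,0.2419,-0.0255,-0.1082],[0,0,0.04,0.04,0.3183,-0.0318,-0.1464],[0,0,0.08,0.04,0.3947,-0.0382,-0.1846],[0,0,0.1333,0.0267,0.4775,-0.0509,-0.2228],[0,0.0027,0.1867,0,0.5539,-0.0573,-0.261],[0,0.0053,0.24,-0.0267,0.573,-0.0573,-0.2674]],
  ],
)

```text
t: 14.25
eef_pos: [0.5287, -0.2099, 0.1844]
orientation: [-2.363, -1.678, -0.423]
ft_force: [-0.0, -0.3, -2.4]
grip_width: 0.269
gripper_force: 69.5
```

In the tool's units: 12.8 cm / 75 = 0.1707, 12 cm / 75 = 0.16.

play_rows(
  commands=[
    [[0,0,0.0533,-0.0133,0,0,0],[0,0,0.0933,-0.0267,0,0,0],[0,0,0.1333,-0.0533,0,0,0],[0,0,0.16,-0.08,0,0,0],[0,0,0.1707,-0.0933,0,0,0],[0,0,0.1707,-0.0933,0,0,0],[0,0,0.1707,-0.0933,0,0,0]],
  ],
)

```text
t: 14.95
eef_pos: [0.5301, -0.0813, 0.1171]
orientation: [-2.361, -1.688, -0.422]
ft_force: [-0.3, -0.7, -2.4]
grip_width: 0.27
gripper_force: 69.3
```

Run:
```python
from h import *
w=snap('wrist','w9'); s=w['state']; print(s['q'].round(2),s['ft_force'],s['grip_width'])
d=np.array([.324,.946,0]);d/=np.linalg.norm(d); B=np.array([.618,.173,.118])
R,p=goal(B-d*(.032+.14)+[0,0,.06],d); delta(R,p)
W=world(w); hsv=cv2.cvtColor(w['pixels'],cv2.COLOR_BGR2HSV)
m=(hsv[...,0]>12)&(hsv[...,0]<32)&(hsv[...,1]>110)&(W[...,2]>.07)&(W[...,0]>.5); P=W[m]; print(len(P),P.mean(0),P.min(0),P.max(0)); print(np.argwhere(m).min(0),np.argwhere(m).max(0))
```

```text
[-0.62  0.32  1.72  0.36  1.23 -0.43] [-0.28295654 -0.68792674 -2.40423801] 0.26985324624864526
delta cm [0.04 0.09 0.22] rot [-0.002  -0.0016 -0.0009] tcp [ 0.5305 -0.0818  0.1176] t 15.0<stdin>:6: RuntimeWarning: Mean of empty slice.
  ret = um.true_divide(
Traceback (most recent call last):
ValueError: zero-size array to reduction operation minimum which has no identity
```

View pics/w9.png

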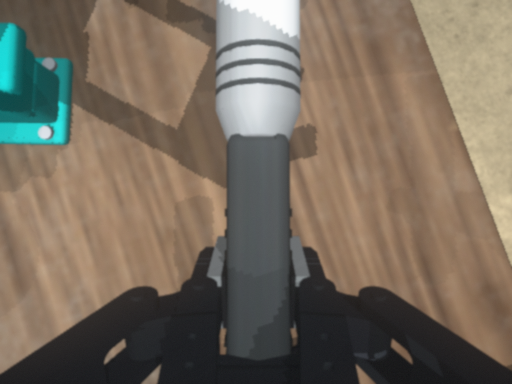

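The wrist view shows the torch level and head-on in the grip, with only the teal lookalike at the left, so the nipple can't be seen from here. I'll refine the bore from the top and scene images and check the held torch in the same views.

Run:
```python
from h import *
cs={}
def brass(c,box):
    u0,v0,u1,v1=box; im=c['pixels'][v0:v1,u0:u1]; im=cv2.resize(im,None,fx=4,fy=4,interpolation=cv2.INTER_CUBIC)
    h=cv2.cvtColor(im,cv2.COLOR_BGR2HSV); m=((h[...,0]>12)&(h[...,0]<35)&(h[...,1]>105)&(h[...,2]>70)).astype(np.uint8)
    ct=max(cv2.findContours(m,0,cv2.CHAIN_APPROX_NONE)[0],key=cv2.contourArea); r=cv2.minAreaRect(ct)
    f=lambda p:(np.array(p)+.5)/4-.5+[u0,v0]
    b=cv2.boxPoints(r); 
    e=[(b[i]+b[(i+1)%4])/2 for i in range(4)]; i=0 if np.linalg.norm(b[1]-b[0])<np.linalg.norm(b[2]-b[1]) else 1
    return f(r[0]),np.array(r[1])/4,f(e[i]),f(e[i+2])
def onz(c,uv,z): o,d=ray(c,*uv); return o+d*(z-o[2])/d[2]
t=snap('top','top9'); s=snap('scene','s9'); r={}
for n,c,box in(('top0',load('top0'),(185,140,225,185)),('top9',t,(185,140,225,185)),('scene0',load('scene0'),(170,210,215,250)),('s9',s,(170,210,215,250))):
    m,sz,a,b=brass(c,box); r[n]=(c,m); A,Bb=onz(c,a,.119),onz(c,b,.119); dd=(A-Bb)/np.linalg.norm(A-Bb); print(n,m.round(1),sz.round(1),'mid',onz(c,m,.119).round(4),'dir',dd.round(3),'len',np.linalg.norm(A-Bb).round(4))
print(tri(*[ray(c,*m) for c,m in (r['top0'],r['scene0'])]))
# held torch in top view
W=world(t); st=arm.read_state(); R=Rn.from_rotvec(st['orientation']).as_matrix(); L=st['eef_pos']+R@LT
ax=R@[np.cos(np.deg2rad(LEAN)),0,np.sin(np.deg2rad(LEAN))]; print('lens',L.round(4),'axis',ax.round(4))
for n,c in(('top',t),('scene',s)):
    p=c['K']@(c['R']@L+c['t']); print(n,'lens px',p[:2]/p[2])
    Wc=world(c); q=(Wc-L)@frame(ax,0); m=(q[...,0]<.01)&(q[...,0]>-.06)&(abs(q[...,1])<.03)&(abs(q[...,2])<.03)&(c['range_z']>0)
    Q=q[m]; print(m.sum(),Q.mean(0).round(4) if m.sum() else '',Q.min(0).round(4) if m.sum() else '',Q.max(0).round(4) if m.sum() else '', c['pixels'][m].mean(0) if m.sum() else '')
```

```text
top0 [202.4 156.7] [21.8  8.4] mid [0.6202 0.1757 0.119 ] dir [0.294 0.956 0.   ] len 0.0733
top9 [202.4 156.7] [21.7  8.5] mid [0.6201 0.1755 0.119 ] dir [0.303 0.953 0.   ] len 0.0728
scene0 [192.4 223.7] [ 7.5 22. ] mid [0.62  0.17  0.119] dir [-0.214 -0.977  0.   ] len 0.0812
s9 [192.4 223.8] [ 7.6 22.1] mid [0.6197 0.1701 0.119 ] dir [-0.229 -0.973  0.   ] len 0.0811
(array([0.61820822, 0.17464756, 0.12251949]), [np.float64(0.0012038644357529977), np.float64(0.001203864435753085)])
lens [0.5618 0.0093 0.176 ] axis [0.3235 0.9462 0.0015]
top lens px [251.58669385 171.1186748 ]
207 [-0.0297  0.0031  0.0135] [-0.0599 -0.0159 -0.0049] [0.0006 0.0181 0.0223] [175.46376812 172.43961353 173.47826087]
scene lens px [234.17646325 188.7690192 ]
196 [-0.0203  0.008   0.0068] [-0.0591 -0.0164 -0.0155] [0.0045 0.02   0.0211] [139.85714286 140.80102041 141.24489796]
```

Run:
```python
from h import *
def onz(c,uv,z):
    K=np.linalg.inv(c['K']); d=np.c_[uv,np.ones(len(uv))]@K.T@c['R']; o=-c['R'].T@c['t']; return o+d*((z-o[2])/d[:,2])[:,None]
def pca(P):
    q=P[:,:2]-P[:,:2].mean(0); v=np.linalg.svd(q,full_matrices=False)[2][0]; return v*np.sign(v[1])
for n,(u0,v0,u1,v1) in(('top0',(185,140,225,185)),('scene0',(170,210,215,250))):
    c=load(n); im=cv2.resize(c['pixels'][v0:v1,u0:u1],None,fx=4,fy=4,interpolation=cv2.INTER_CUBIC); h=cv2.cvtColor(im,cv2.COLOR_BGR2HSV)
    for st in(105,140):
        m=(h[...,0]>12)&(h[...,0]<35)&(h[...,1]>st)&(h[...,2]>70); vu=np.argwhere(m); P=onz(c,(vu[:,::-1]+.5)/4-.5+[u0,v0],.125); print(n,st,len(P),P.mean(0).round(4),pca(P).round(3))
c=load('top0'); W=world(c); h=cv2.cvtColor(c['pixels'],cv2.COLOR_BGR2HSV)
m=np.zeros(W.shape[:2],bool); m[130:200,170:235]=True
J=m&(W[...,2]>.1); r=cv2.minAreaRect((W[J][:,:2]*1000).astype(np.float32)); print('jaws',r, W[J].mean(0))
S=m&(W[...,2]>.02)&(W[...,2]<.1)&(W[...,0]<.57)&(h[...,2]>150)&(h[...,1]<60); P=W[S]; print('bar/screw',len(P),P.mean(0),P.min(0),P.max(0))
bs=m&(W[...,2]>.006)&(W[...,2]<.03)&(h[...,1]<60)&(h[...,2]>90); print('base',cv2.minAreaRect((W[bs][:,:2]*1000).astype(np.float32)))
```

```text
top0 105 2382 [0.6181 0.1758 0.125 ] [0.333 0.943]
top0 140 1710 [0.6178 0.1749 0.125 ] [0.331 0.944]
scene0 105 1932 [0.6156 0.1778 0.125 ] [0.169 0.986]<stdin>:9: RuntimeWarning: Mean of empty slice.
  ret = um.true_divide(
<stdin>:5: RuntimeWarning: Mean of empty slice.
Traceback (most recent call last):
IndexError: index 0 is out of bounds for axis 0 with size 0
```

```bash
cat >> h.py <<'E'
D=np.array([.33,.944,0]); D/=np.linalg.norm(D); B=np.array([.618,.1742,.1185])
E
python3 - <<'E'
from h import *
c=load('top0'); W=world(c); h=cv2.cvtColor(c['pixels'],cv2.COLOR_BGR2HSV)
m=np.zeros(W.shape[:2],bool); m[130:200,170:235]=True
J=m&(W[...,2]>.1); r=cv2.minAreaRect((W[J][:,:2]*1000).astype(np.float32)); print('jaws',r)
V=W[J]; q=V[:,:2]-V[:,:2].mean(0); print(np.linalg.svd(q,full_matrices=False)[2][0], V[:,2].max())
bs=m&(W[...,2]>.004)&(W[...,2]<.03)&(h[...,1]<60)&(h[...,2]>90); print('base',cv2.minAreaRect((W[bs][:,:2]*1000).astype(np.float32)))
R,p=goal(B-D*(.032+.14)+[0,0,.06],D); delta(R,p)
R,p=goal(B-D*(.032+.14),D); delta(R,p)
R,p=goal(B-D*(.032+.04),D); delta(R,p)
E
```

```text
jaws ((477.94970703125, 103.12395477294922), (442.4994201660156, 115.824951171875), 23.54151153564453)
[-0.92024202 -0.39134975] 1.4334946060554903
base ((619.8743286132812, 187.21705627441406), (202.03741455078125, 155.0047149658203), 11.68753719329834)
delta cm [-0.11  0.27  0.26] rot [-0.002  -0.0014 -0.0069] tcp [ 0.5304 -0.0819  0.1177] t 15.1
delta cm [-0.11  0.27 -5.74] rot [-0.002  -0.0014 -0.0069] tcp [ 0.5304 -0.0819  0.1177] t 15.1
delta cm [ 3.19  9.71 -5.74] rot [-0.002  -0.0014 -0.0069] tcp [ 0.5304 -0.0819  0.1177] t 15.1
```

In the tool's units: 5.8 cm / 75 = 0.0773, -5.7 cm / 75 = -0.076, -0.007 rad / 1.5708 = -0.0045.

play_rows(
  commands=[
    [[0,0,0,-0.0267,0,0,-0.0045],[0,-0.0013,0.0027,-0.0533,0,0,-0.0045],[0,-0.0013,0.004,-0.072,0,0,-0.0045],[0,0.0027,0.0173,-0.0747,0,0,-0.0045],[0,0.0107,0.04,-0.076,0,0,-0.0045],[0,0.0187,0.0627,-0.076,0,0,-0.0045],[0,0.024,0.0773,-0.076,0,0,-0.0045],[0,0.024,0.0773,-0.076,0,0,-0.0045]],
  ],
)

```text
t: 15.9
eef_pos: [0.5483, -0.021, 0.0608]
orientation: [-2.365, -1.683, -0.424]
ft_force: [-0.4, -0.1, -2.7]
grip_width: 0.266
gripper_force: 69.5
```

Run:
```python
from h import *
R,p=goal(B-D*(.032+.04),D); delta(R,p)
w=snap('wrist','w10'); P=toolpts(w); e=[(x,P[x,258].round(4).tolist()) for x in (140,170,200,220)]; print(e)
t=snap('top','top10'); s=snap('scene','s10'); st=arm.read_state(); R=Rn.from_rotvec(st['orientation']).as_matrix(); L=st['eef_pos']+R@LT
for n,c in(('top',t),('scene',s)):
    q=(world(c)-L)@frame(D,0); m=(q[...,0]<.01)&(q[...,0]>-.06)&(abs(q[...,1])<.03)&(abs(q[...,2])<.03)&(c['range_z']>0)
    Q=q[m]; print(n,m.sum(),Q.min(0).round(4),Q.max(0).round(4),np.percentile(Q,[3,97],axis=0).round(4).tolist())
    h=cv2.cvtColor(c['pixels'],cv2.COLOR_BGR2HSV); br=(h[...,0]>12)&(h[...,0]<32)&(h[...,1]>130)&(q[...,0]>.03)&(q[...,0]<.2)&(abs(q[...,1])<.04)&(abs(q[...,2])<.04); Q=q[br]; print('brass rel lens',len(Q),np.percentile(Q,[3,50,97],axis=0).round(4).tolist())
```

```text
delta cm [ 1.4   3.62 -0.05] rot [-0.0034 -0.0017 -0.0029] tcp [ 0.5483 -0.021   0.0608] t 15.9
[(140, [0.0554, 0.0006, -0.0545]), (170, [0.0451, 0.0006, -0.0587]), (200, [0.0748, 0.0005, -0.179]), (220, [0.0279, 0.0006, -0.0648])]
top 190 [-0.0599 -0.0155 -0.0032] [0.0014 0.0178 0.0223] [[-0.058, -0.0135, 0.0012], [-0.0013, 0.0172, 0.021]]
brass rel lens 113 [[0.0803, -0.0093, 0.0048], [0.1094, 0.0008, 0.0115], [0.1395, 0.0089, 0.0181]]
scene 198 [-0.06   -0.0143 -0.016 ] [0.0072 0.0228 0.0234] [[-0.0571, -0.008, -0.0094], [0.0035, 0.0201, 0.0184]]
brass rel lens 26 [[0.0836, -0.0041, 0.0041], [0.1201, 0.0073, 0.009], [0.1409, 0.0144, 0.0147]]
```

In the tool's units: 3.6 cm / 75 = 0.048, 1.4 cm / 75 = 0.0187, -0.003 rad / 1.5708 = -0.0019.

play_rows(
  commands=[
    [[0,0.0053,0.0133,0,0,0,0],[0,0.0107,0.0267,0,-0.0019,-0.0013,-0.0019],[0,0.0147,0.0387,0,-0.0019,-0.0013,-0.0019],[0,0.0173,0.0453,0,-0.0019,-0.0013,-0.0019],[0,0.0187,0.048,0,-0.0019,-0.0013,-0.0019],[0,0.0187,0.048,0,-0.0019,-0.0013,-0.0019],[0,0.0187,0.048,0,-0.0019,-0.0013,-0.0019],[0,0.0187,0.048,0,-0.0019,-0.0013,-0.0019]],
  ],
)

```text
t: 16.85
eef_pos: [0.5615, 0.0136, 0.0599]
orientation: [-2.372, -1.679, -0.424]
ft_force: [-0.1, -0.5, -2.1]
grip_width: 0.273
gripper_force: 69.5
```

Run:
```python
from h import *
R,p=goal(B-D*(.032+.04),D); delta(R,p)
t=snap('top','top11'); st=arm.read_state(); R=Rn.from_rotvec(st['orientation']).as_matrix(); L=st['eef_pos']+R@LT; c=t
print(L, R@[np.cos(np.deg2rad(LEAN)),0,np.sin(np.deg2rad(LEAN))],st['grip_width'],st['gripper_force'],st['ft_force'],abs(st['dq']).max())
q=(world(c)-L)@frame(D,0); m=(q[...,0]<.01)&(q[...,0]>-.05)&(abs(q[...,1])<.03)&(abs(q[...,2])<.03)&(c['range_z']>0)
print(np.percentile(q[m],[3,97],axis=0).round(4).tolist())
h=cv2.cvtColor(c['pixels'],cv2.COLOR_BGR2HSV); br=(h[...,0]>12)&(h[...,0]<32)&(h[...,1]>130)&(q[...,0]>.02)&(q[...,0]<.2)&(abs(q[...,1])<.04)&(abs(q[...,2])<.04); print(np.percentile(q[br],[3,50,97],axis=0).round(4).tolist())
# brightness of near nipple end now vs before
a,b=load('top0')['pixels'].astype(int),c['pixels'].astype(int); print('brass brightness',a[br].mean(0),b[br].mean(0))
# near-end brass vs distance along axis, before/after
e=br&(q[...,0]<.055); print(a[e].mean(0),b[e].mean(0))
```

```text
delta cm [0.08 0.16 0.05] rot [-0.0005 -0.0011  0.0021] tcp [0.5615 0.0136 0.0599] t 16.85
[0.59375627 0.1044783  0.11809358] [3.32107843e-01 9.43241411e-01 1.46632262e-04] 0.2675945420862846 69.54236268997192 [-0.43340632  0.76704284 -2.2129363 ] 0.0018662309702296405
[[-0.0482, -0.0134, 0.0045], [-0.0016, 0.0173, 0.0216]]
[[0.0427, -0.0082, 0.0059], [0.0716, 0.0018, 0.0121], [0.1009, 0.0105, 0.0176]]
brass brightness [ 84.72321429 170.66964286 209.45535714] [ 88.45535714 178.72321429 216.99107143]
[ 82.48 165.4  203.6 ] [ 87.56 176.44 214.64]
```

```bash
python3 -c "
from workcell import arm
print(arm.job_done())"
```

```text
the job is handed in; nothing more can be done
None
```

I pressed the torch's tail switch fully in while it was parked, then drew it out; it's now held level, in line with the nipple's bore by my measurements, lens about 4 cm from the near end. I couldn't see the light directly, but the brass got slightly brighter, and I noticed no contact with the vise or other items (I didn't re-check them at the end).

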